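# Crank down the dish rack's stabiliser leg and lock it

### The job

The dish rack's stabiliser leg is hanging clear of the ledge: turn its crank clockwise until the foot stands firmly on the pad below it, going by the crank's rising load, but do not squash the pad. Then throw the lock lever fully over and let go of everything; leave the rest of the crockery where it is.

Things in the scene. Friction and masses are not known exactly. Their poses are not given: they have to be found in the camera images.
- rack: Bamboo dish rack, fixed. Origin on the ledge (z = 0) under the jack's vertical axis; the lock lever is thrown along +x. Slotted rack at y +100 to +350 mm, saucers in it up to 180 mm high. A beam along y, 34 mm wide, top at 95 mm, runs to y -168 mm and carries a gear case 56 mm square at the origin, top 158 mm; crank on top, steel leg below with a round rubber foot 42 mm across.
- hub (a point): Point on the vertical crank axis at the crank arm's top, 170 mm above the ledge. Turning the crank freely takes a steady drag of about 2.3 N at the knob; with the foot on the pad it rises by 0.11 N for each N on the pad (10 N per rad). Firmly down: 25 to 65 N on the pad, 3 to 7 N above the free drag. Over 90 N (10 N above it) squashes the pad.
- knob_mid (a point): Centre of the crank's black upright knob: a cylinder 16 mm in diameter, 50 mm high (170 to 220 mm above the ledge) that spins freely on the crank arm, 45 mm from the crank axis. Grip it from above and carry it round without turning the hand.
- crank (a joint): Crank angle in rad, growing clockwise seen from above, which lowers the foot 5 mm per rad. At 0 the foot's underside is 60 mm above the ledge. End stop at 12.4 rad. It stays where it is left, but from more than 20 N on the pad it springs back, by up to 0.8 rad, when let go, until about 20 N remain, which is right.
- pad: Cork tray 100 mm square with a black rubber pad 70 mm square on it, below the foot. Origin: centre of the tray's underside, on the ledge. The rubber's top lies 9 to 27 mm above the ledge, different each time and not given, so it has to be felt through the crank. The rubber gives 1 mm for each 18 N.
- lock (a joint): Lock lever angle in rad: 0 open (leaning 0.5 rad towards the rack's -x), 1.0 fully over (leaning 0.5 rad towards the rack's +x, at its stop). It swings about an axis along the rack's y and stays where it is left; pushing it over takes about 1 N at its ball.
- lock_tip (a point): Centre of the black ball, 26 mm in diameter, at the end of the lock lever. The lever is 80 mm long from its pivot, which lies at the rack's (0, -145, 117) mm, on a grey block 70 by 50 by 25 mm on the beam.
- saucer_a_rim (a point): White saucer, 132 mm across, 18 mm high, lying on the ledge; centre of its rim. Bystander.
- saucer_b_rim (a point): A second such saucer. Bystander.
- teaspoon: Stainless teaspoon 130 mm long, flat on the ledge. Bystander.
- jar_opener: Red plastic jar opener, flat, 170 mm long, 10 mm thick. Bystander.
- spice_jar: Glass spice jar with a hinged steel lid, 46 mm across, 71 mm high; origin under it. Bystander.
- mug_rim (a point): Blue mug, 80 mm across, 90 mm high; centre of its rim. Bystander.
- bowl_rim (a point): White bowl, 120 mm across, 50 mm high; centre of its rim. Bystander.

How it is judged:
On the way, in this order (a step that is already met when the one before it is completed fails the run):
1. the foot stands firmly on the pad (over 14 N) while the lock lever is still open (contact force between rack and pad above 14 N and value of joint lock below 0.2 rad), for 0.3 s.
2. the lock lever is thrown fully over (over 0.85 rad) (value of joint lock above 0.85 rad), for 0.2 s.
At the end, for the whole second after the job is handed in: The foot presses on the pad with 12 to 60 N, the crank is at rest, and the lock lever is over (more than 0.85 of its 1.0 rad) (contact force between rack and pad between 12 and 60 N and value of joint lock above 0.85 rad and velocity of joint crank between -0.03 and 0.03 rad/s); the robot touches nothing.
It fails at once if the pad is squashed (foot presses with more than 90 N) (contact force between rack and pad above 90 N).
It fails at once if a bystander is shifted by more than 30 mm (distance of any of saucer_a_rim, saucer_b_rim, teaspoon, jar_opener, spice_jar, mug_rim, bowl_rim from where it was at the start of the episode above 0.03 m).
It also fails if it takes over 66 s, if anything falls off the work surface, if the arm or the gripper's body presses on something with over 40 N, if the wrist force passes 120 N, or if a joint passes its speed limit or range.

### The arm

A 6-joint arm with a two-finger parallel gripper is mounted at the origin on the work surface. World frame = base frame: x ahead of the robot, y to its left, z up, the work surface at z = 0. Lengths are in m, angles in rad, forces in N, time in s.
With the tool pointing down it reaches from about 0.275 to 0.725 m from the base axis. Payload 15.9 kg.
Tool frame: the origin (TCP) lies between the finger pads; the fingertips stand 25 mm ahead of it and the grasp point (between the pads) lies 6 mm ahead of it; z points along the fingers, x is the direction in which the jaws open and shut, and the axes are right-handed (so a half turn about z gives the same grasp; the last joint's range is limited). The gripper opens to 85 mm and grips with 20 to 120 N. Pads are 22 mm wide; open, the fingers measure 114 mm over their backs; the gripper's body (76 mm by 85 mm) begins 54 mm behind the grasp point. The pads swing forward as they close: fully open they stand 13 mm farther back than shut.
Start: joints at [-1.206, 0.213, -0.034, 1.323, 0, 1.571], TCP at [0.178, -0.467, 0.256] pointing down, gripper open.
Joint ranges: [-2.98, 2.98], [-0.74, 1.72], [-1.14, 1.35], [-2.1, 2.04], [-1.57, 1.44], [-3.14, 3.14]. Speed limits (rad/s): [1.89, 1.89, 2.39, 2.57, 3.14, 3.14].

### API

Orientations are given as a unit quaternion [x, y, z, w].
In Python, from rig import read_state, grab_frame, camera_model, job_done, look_for gives the robot as it stands.
- The arm moves only by the shell command python3 -m creep 'ROWS'. ROWS is JSON, a list of rows, each a list of 3 entries, a list of its own where there are three numbers: the shift along the tool's x, y, z in cm, then the turn, a rotation vector about the tool's x, y, z in degrees, then the finger opening in cm, from 0 to 8.54. In form: [[[x, y, z], [ax, ay, az], fingers], ...]. A call has 1 to 12 rows; each row shifts and turns the commanded pose from where the row before left it, along the tool's axes as they then stand; what a row does not reach is not made up. A row lasts 1/12 s, in which the tool goes at most 41.7 mm and 7.16 degrees, less where a joint would pass 70% of its speed; a pose out of reach is approached as far as the arm can. A call with a gripper value outside its range is refused whole. The fingers move at their own pace and stop on an object; the grip force is fixed at half the most. Time passes only in rows, so rows that do not move let the fingers close. It gives the time, the measured TCP pose, the force and the opening at its end, in the units of the state.
- read_state(): the state, without advancing time (a new reading comes with each control period).
- grab_frame(name): name is "scene" or "top" or "wrist"; returns the picture (420x560x3 uint8, red, green, blue); there is no depth.
- camera_model(name): a dict with "fx", "fy", "cx", "cy" (pixels), "R" (3x3) and "t" (3): a world point X has camera coordinates R X + t. Camera axes: x right, y down, z forward; pixel columns grow to the right and rows downward; lengths in m; the calibration is good to about 2 mm. A picture is of the moment at which its call begins: read the wrist's pose just before it. camera_model takes no time and is no camera call; for the wrist camera it gives the pose at the moment of the call.
- job_done(): hands the job in, once; it reports no verdict.
Trained networks look in the newest picture that a camera, given by its name, has taken for a name from the list of things; names that differ only in an ending like _2 or _b are one class to them, and where a whole thing is asked for, a point or a joint stands for the part that bears it (a point fixed in the world has none). Each returns a list of dicts, best first, with "conf" (0 to 1); they miss things now and then, are a little off and sometimes report something else, mostly with a low value. They report only what shows in the picture. A call takes as long as a camera call.
- look_for(target, camera): "at" ([x, y, z] in m, in world coordinates, good to about 4 mm: the middle of the surface that is visible of it).
The state is a dict: "time_s": time; "joints": joint angles; "qd": joint speeds; "joint_torque": joint torques, N m; "eef_pos": TCP position; "tcp_rot": TCP orientation; "contact_force": force on the tool from outside, world axes, zero at the start; "wrist_torque": the same for the moment, N m; "finger_gap": finger opening in m.
Only numpy, scipy, OpenCV 4.12 (cv2) and the standard library are available. Lean on these libraries where they do the work, as an engineer would, in place of code of your own. Each camera call takes 0.05 s, during which the arm holds its last target. There are 200 camera calls.

## Working session

There is one attempt and no reset: what is moved stays moved. The work goes in short steps, Python scripts to look and compute and a shell command to move; the robot and the scene stay as the last step left them, time stands still between calls to the robot, and variables do not carry over. Pictures are saved under pics/ and viewed, about 8 in all and at most 12, crops included, and the job is handed in when it is done.

```bash
mkdir -p pics
python3 - <<'E'
from rig import *
import cv2,numpy as np
s=read_state();print({k:np.round(v,3).tolist() for k,v in s.items()})
ims=[]
for c in("scene","top"):
    im=grab_frame(c);cv2.imwrite(f"pics/{c}0.png",im[:,:,::-1])
    for t in("knob_mid","lock_tip","hub","rack","pad","mug_rim","spice_jar"):
        print(c,t,[(np.round(d["at"],3).tolist(),round(d["conf"],2)) for d in look_for(t,c)[:2]])
E
```

```text
{'time_s': 0.0, 'joints': [-1.206, 0.213, -0.035, 1.323, 0.0, 1.571], 'qd': [0.001, -0.001, 0.001, 0.0, 0.001, 0.001], 'joint_torque': [-0.002, -68.617, 48.712, 0.017, -0.0, -0.0], 'eef_pos': [0.178, -0.467, 0.256], 'tcp_rot': [0.824, -0.567, -0.0, -0.0], 'contact_force': [0.296, -0.372, -0.393], 'wrist_torque': [0.019, 0.008, 0.006], 'finger_gap': 0.085}
scene knob_mid [([0.541, 0.07, 0.201], 0.53)]
scene lock_tip [([0.477, -0.05, 0.177], 0.64)]
scene hub [([0.52, 0.288, 0.1], 0.89), ([0.271, 0.304, 0.013], 0.33)]
scene rack [([0.51, 0.29, 0.097], 0.89)]
scene pad [([0.522, 0.107, 0.02], 0.66), ([0.477, -0.051, 0.176], 0.54)]
scene mug_rim [([0.581, -0.45, 0.056], 0.75)]
scene spice_jar [([0.641, 0.101, 0.058], 0.93)]
top knob_mid [([0.536, 0.059, 0.22], 0.64)]
top lock_tip []
top hub [([0.495, 0.277, 0.119], 0.93)]
top rack [([0.498, 0.274, 0.119], 0.75)]
top pad [([0.465, 0.085, 0.005], 0.8), ([0.494, 0.276, 0.112], 0.51)]
top mug_rim [([0.575, -0.477, 0.043], 0.87)]
top spice_jar [([0.627, 0.082, 0.075], 0.53)]
```

View pics/top0.png

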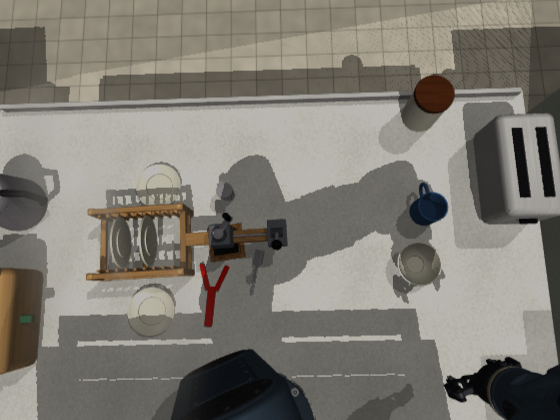

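View pics/scene0.png

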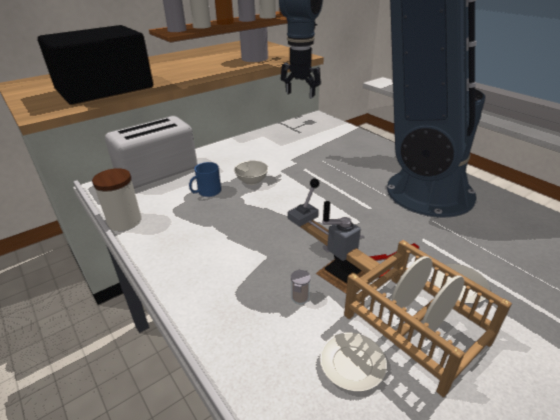

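The top view shows the rack along the image's x axis (world y): the gear case is near (221,235), the knob near (227,217) and the lock ball near (277,244). I'll zoom in to fit the axis.

Run:
```python
import cv2,numpy as np
a=cv2.imread("pics/top0.png")[195:275,180:300];b=cv2.imread("pics/scene0.png")[170:290,280:400]
a=cv2.resize(a,None,fx=6,fy=6,interpolation=2)[:, :];cv2.imwrite("pics/z.png",a)
cv2.imwrite("pics/z2.png",cv2.resize(b,None,fx=5,fy=5,interpolation=2))
from rig import camera_model
for c in("top","scene"):
  m=camera_model(c);print({k:np.round(v,3).tolist() for k,v in m.items()})
```

```text
{'fx': 426.701, 'fy': 426.701, 'cx': 281.361, 'cy': 209.069, 'R': [[-0.022, -0.999, -0.028], [-0.984, 0.027, -0.178], [0.179, 0.024, -0.984]], 't': [-0.053, 0.58, 1.136]}
{'fx': 391.702, 'fy': 391.702, 'cx': 280.098, 'cy': 209.271, 'R': [[-0.797, 0.604, -0.018], [0.359, 0.449, -0.818], [-0.486, -0.659, -0.575]], 't': [0.498, -0.058, 1.302]}
```

View pics/z.png

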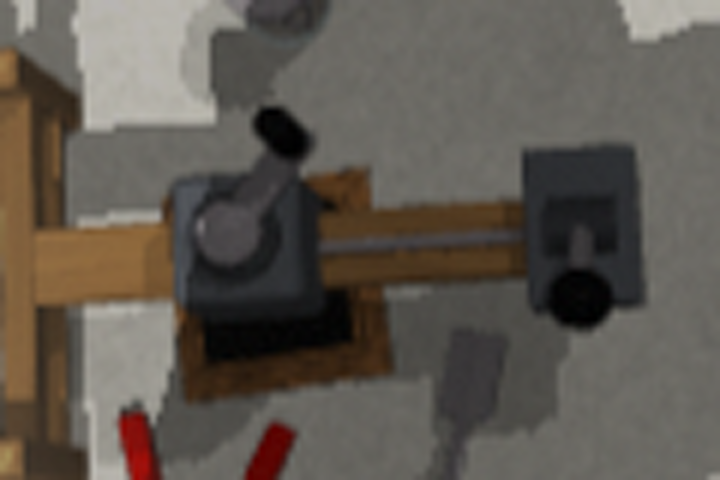

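View pics/z2.png

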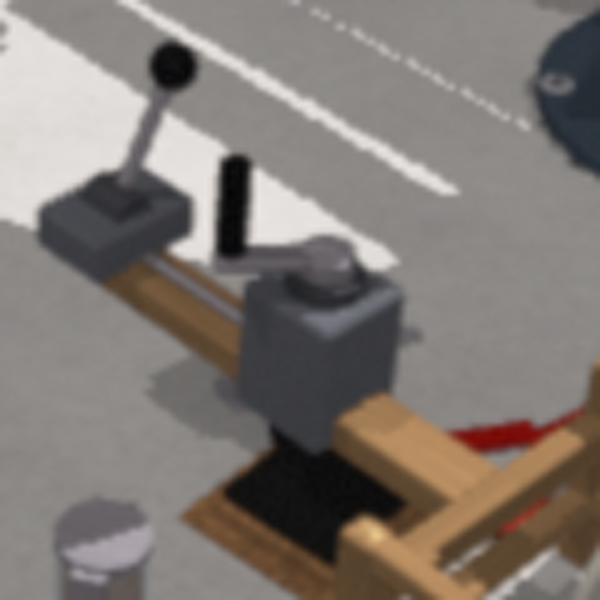

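The crops show the knob's top at zoom (272,122), the hub at (230,235) and the ball at (580,297). In the scene crop the knob's top is at (236,160), its base at (230,250), the hub dome at (330,245) and the ball at (173,65). Next I'll triangulate and fit.

```bash
cat > h.py <<'E'
from rig import *
import cv2,numpy as np
def ray(c,u,v,m=None):
    m=m or camera_model(c);R=np.array(m["R"]);t=np.array(m["t"])
    return -R.T@t,R.T@np.array([(u-m["cx"])/m["fx"],(v-m["cy"])/m["fy"],1])
def atz(c,u,v,z,m=None):
    o,d=ray(c,u,v,m);return o+d*(z-o[2])/d[2]
def tri(*obs):
    A=0;b=0
    for c,u,v in obs:
        o,d=ray(c,u,v);d/=np.linalg.norm(d);P=np.eye(3)-np.outer(d,d);A=A+P;b=b+P@o
    return np.linalg.solve(A,b)
E
python3 - <<'E'
from h import *
np.set_printoptions(precision=4,suppress=True)
T=lambda u,v:(180+u/6,195+v/6)
S=lambda u,v:(280+u/5,170+v/5)
for n,t,s,z in(("knobtop",(272,122),(236,160),.22),("hub",(230,235),(330,248),.175),("ball",(580,297),(173,65),.117+.07)):
    print(n,tri(("top",*T(*t)),("scene",*S(*s))),atz("top",*T(*t),z),atz("scene",*S(*s),z))
a=atz("top",*T(100,265),.095);b=atz("top",*T(500,242),.095);d=a-b;print("beam",a,b,np.degrees(np.arctan2(-d[0],d[1])))
E
```

```text
knobtop [0.536  0.0629 0.2186] [0.536  0.0624 0.22  ] [0.5373 0.0646 0.22  ]
hub [0.4976 0.0886 0.1668] [0.4969 0.0869 0.175 ] [0.5056 0.0964 0.175 ]
ball [ 0.4666 -0.0571  0.185 ] [ 0.4666 -0.0574  0.187 ] [ 0.4686 -0.0544  0.187 ]
beam [0.4951 0.1587 0.095 ] [ 0.5008 -0.0191  0.095 ] 1.8397950884914693
```

```bash
python3 -m creep '[[[0,0,0],[0,0,-6.9],8.5],[[0,0,0],[0,0,-6.9],8.5],[[0,0,0],[0,0,-6.9],8.5],[[0,0,0],[0,0,-6.9],8.5],[[0,0,0],[0,0,-6.9],8.5],[[0,0,0],[0,0,-6.9],8.5],[[0,0,0],[0,0,-6.9],8.5],[[0,0,0],[0,0,-6.9],8.5],[[0,0,0],[0,0,-6.9],8.5],[[0,0,0],[0,0,-6.9],8.5]]'
python3 -m creep '[[[2,-2.94,0],[0,0,0],6],[[2,-2.94,0],[0,0,0],6],[[2,-2.94,0],[0,0,0],6],[[2,-2.94,0],[0,0,0],6],[[2,-2.94,0],[0,0,0],6],[[2,-2.94,0],[0,0,0],6],[[2,-2.94,0],[0,0,0],6],[[2,-2.94,0],[0,0,0],6],[[2,-2.94,0],[0,0,0],6]]'
python3 -m creep '[[[2,-2.94,0],[0,0,0],6],[[2,-2.94,0],[0,0,0],6],[[2,-2.94,0],[0,0,0],6],[[2,-2.94,0],[0,0,0],6],[[2,-2.94,0],[0,0,0],6],[[2,-2.94,0],[0,0,0],6],[[1,-1.5,0],[0,0,0],6],[[0,0,0],[0,0,0],6],[[0,0,0],[0,0,0],6]]'
python3 - <<'E'
from h import *
s=read_state();print(s["time_s"],s["eef_pos"],s["tcp_rot"],s["contact_force"],s["joints"])
m=camera_model("wrist");im=grab_frame("wrist")
print(look_for("knob_mid","wrist")[:2],look_for("lock_tip","wrist")[:2])
R=np.array(m["R"]);t=np.array(m["t"])
im=im[:,:,::-1].copy()
hub=np.array([.498,.088])
for p,c in (((.536,.0625,.22),(0,0,255)),((*hub,.17),(0,255,0))):
    q=R@p+t;u=(q[0]/q[2]*m["fx"]+m["cx"],q[1]/q[2]*m["fy"]+m["cy"]);print(u);cv2.circle(im,tuple(int(round(x)) for x in u),4,c,1)
# scene overlay of foot circles
ms=camera_model("scene");b=cv2.imread("pics/scene0.png");Rs=np.array(ms["R"]);ts=np.array(ms["t"])
b=cv2.resize(b[220:280,310:370],None,fx=7,fy=7,interpolation=2)
for z,c in((.06,(0,0,255)),(.05,(0,255,255)),(.04,(0,255,0))):
    P=np.array([[.498+.021*np.cos(a),.088+.021*np.sin(a),z] for a in np.linspace(0,6.28,60)])@Rs.T+ts
    U=np.c_[(P[:,0]/P[:,2]*ms["fx"]+ms["cx"]-310)*7,(P[:,1]/P[:,2]*ms["fy"]+ms["cy"]-220)*7].astype(np.int32)
    cv2.polylines(b,[U],True,c,1)
im=cv2.resize(im,None,fx=.7,fy=.7);o=np.zeros((420,420+im.shape[1]-12,3),np.uint8)
o[:420,:420]=b;o[:im.shape[0],420:]=im[:,:o.shape[1]-420];cv2.imwrite("pics/w1.png",o)
E
```

```text
time_s: 1.63
eef_pos: [0.1784, -0.4671, 0.2563]
tcp_rot: [1.0, 0.002, 0.0, -0.0]
contact_force: [0.1, -0.6, -1.2]
finger_gap: 0.0848
time_s: 2.38
eef_pos: [0.3595, -0.2012, 0.2565]
tcp_rot: [1.0, -0.001, 0.0, 0.0]
contact_force: [-0.1, -0.1, 0.9]
finger_gap: 0.0597
time_s: 3.13
eef_pos: [0.4894, -0.0109, 0.256]
tcp_rot: [1.0, 0.0, -0.0, 0.0]
contact_force: [-1.4, -0.1, 0.1]
finger_gap: 0.0599
3.1333 [ 0.4893534  -0.01087497  0.25600811] [ 9.99999954e-01  8.36809850e-05 -2.88846372e-04  3.61677355e-05] [-1.40531146 -0.10993544  0.13752064] [-2.21689259e-02  1.91750882e-01 -6.14987468e-02  1.31812264e+00
 -8.51716673e-05  1.54846006e+00]
[{'at': [0.5363, 0.0631, 0.2182], 'conf': 0.8}] [{'at': [0.478, -0.0535, 0.1947], 'conf': 0.94}, {'at': [0.3621, 0.1358, 0.0091], 'conf': 0.16}]
(np.float64(371.54239397793503), np.float64(125.58484541806847))
(np.float64(293.21070154797434), np.float64(85.36339424590852))
```

View pics/w1.png

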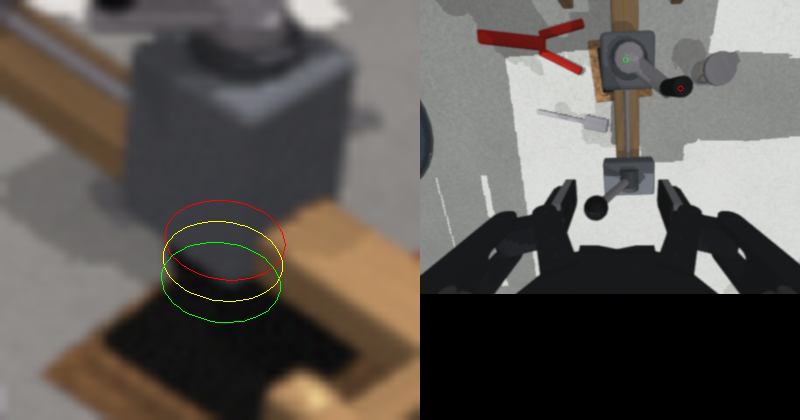

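The left panel shows the foot's underside at roughly z 50–60 mm, so several rad of free travel. In the right panel the knob's top matches its projected position, at (680,88). The lever points toward −x. Next I'll grip the knob.

```bash
python3 -m creep '[[[1.6,-2.5,0],[0,0,0],5],[[1.6,-2.5,0],[0,0,0],5],[[1.5,-2.4,0],[0,0,0],5],[[0,0,0],[0,0,0],5],[[0,0,1.5],[0,0,0],5],[[0,0,1.6],[0,0,0],5],[[0,0,1.6],[0,0,0],5],[[0,0,0],[0,0,0],5]]'
python3 -m creep '[[[0,0,0],[0,0,0],0],[[0,0,0],[0,0,0],0],[[0,0,0],[0,0,0],0],[[0,0,0],[0,0,0],0],[[0,0,0],[0,0,0],0],[[0,0,0],[0,0,0],0],[[0,0,0],[0,0,0],0]]'
cat > k.py <<'E'
# print current angle/force components and next rows about the hub
import sys
from h import *
hub=np.array([.4995,.089]);r=.045
s=read_state();p=s["eef_pos"][:2]-hub;th=np.arctan2(p[1],p[0]);rad=np.hypot(*p)
tan=np.array([np.sin(th),-np.cos(th)]);f=np.array(s["contact_force"][:2])
print("t %.2f th %.3f rad %.4f  drag %.2f radial %.2f fz %.2f"%(s["time_s"],th,rad,-f@tan,f@p/rad,s["contact_force"][2]))
if len(sys.argv)>2:
    th0=float(sys.argv[1]);d=float(sys.argv[2]);n=int(sys.argv[3])
    a=th0-d*np.arange(n+1);P=np.c_[np.cos(a),-np.sin(a)]*r*100
    print(np.round(np.diff(P,axis=0),2).tolist())
E
python3 k.py -0.62 0.25 12
```

```text
time_s: 3.95
eef_pos: [0.5348, 0.0611, 0.2069]
tcp_rot: [1.0, -0.001, -0.002, 0.0]
contact_force: [-1.3, -0.1, 0.3]
finger_gap: 0.0497
time_s: 4.53
eef_pos: [0.5369, 0.062, 0.2105]
tcp_rot: [1.0, -0.001, 0.001, 0.0]
contact_force: [0.2, -3.3, 6.3]
finger_gap: 0.0145
t 4.53 th -0.625 rad 0.0461  drag -2.56 radial 2.03 fz 6.30
[[-0.76, 0.82], [-0.94, 0.61], [-1.06, 0.36], [-1.12, 0.08], [-1.11, -0.19], [-1.02, -0.46], [-0.88, -0.7], [-0.68, -0.9], [-0.43, -1.03], [-0.16, -1.11], [0.12, -1.12], [0.39, -1.05]]
```

```bash
python3 -m creep '[[[-0.76,0.82,0],[0,0,0],0],[[-0.94,0.61,0],[0,0,0],0],[[-1.06,0.36,0],[0,0,0],0],[[-1.12,0.08,0],[0,0,0],0]]'; python3 k.py
python3 -m creep '[[[-1.11,-0.19,0],[0,0,0],0],[[-1.02,-0.46,0],[0,0,0],0],[[-0.88,-0.70,0],[0,0,0],0],[[-0.68,-0.90,0],[0,0,0],0]]'; python3 k.py -2.62 0.15 12
```

```text
time_s: 4.87
eef_pos: [0.4982, 0.0433, 0.2105]
tcp_rot: [1.0, -0.001, 0.001, -0.0]
contact_force: [2.5, 3.3, 3.7]
finger_gap: 0.0147
t 4.87 th -1.600 rad 0.0458  drag 2.40 radial -3.32 fz 3.74
time_s: 5.2
eef_pos: [0.4609, 0.0663, 0.2105]
tcp_rot: [1.0, -0.001, 0.001, -0.0]
contact_force: [6.8, 1.1, 4.2]
finger_gap: 0.0146
t 5.20 th -2.611 rad 0.0448  drag 2.49 radial -6.40 fz 4.23
[[-0.29, -0.61], [-0.2, -0.64], [-0.1, -0.67], [0.0, -0.67], [0.1, -0.67], [0.2, -0.64], [0.3, -0.61], [0.38, -0.56], [0.46, -0.49], [0.53, -0.42], [0.59, -0.33], [0.63, -0.24]]
```

```bash
sed -i 's/\[.4995,.089\]/[.50025,.0882]/' k.py
python3 -m creep '[[[-0.26,-0.58,0],[0,0,0],0],[[-0.18,-0.61,0],[0,0,0],0],[[-0.1,-0.64,0],[0,0,0],0],[[0.01,-0.67,0],[0,0,0],0],[[0.1,-0.67,0],[0,0,0],0]]'; python3 k.py
python3 -m creep '[[[0.2,-0.64,0],[0,0,0],0],[[0.3,-0.61,0],[0,0,0],0],[[0.38,-0.56,0],[0,0,0],0],[[0.46,-0.49,0],[0,0,0],0],[[0.53,-0.42,0],[0,0,0],0]]'; python3 k.py -4.12 0.12 12
```

```text
time_s: 5.62
eef_pos: [0.4565, 0.0983, 0.2103]
tcp_rot: [1.0, -0.001, 0.001, 0.0]
contact_force: [-1.1, -1.7, 11.8]
finger_gap: 0.0144
t 5.62 th 2.914 rad 0.0449  drag 1.94 radial 0.67 fz 11.85
time_s: 6.03
eef_pos: [0.4754, 0.1259, 0.2103]
tcp_rot: [1.0, -0.001, 0.0, -0.0]
contact_force: [-3.7, 0.2, 11.7]
finger_gap: 0.0149
t 6.03 th 2.155 rad 0.0452  drag 2.93 radial 2.22 fz 11.66
[[0.46, -0.27], [0.49, -0.22], [0.52, -0.16], [0.53, -0.09], [0.54, -0.03], [0.54, 0.04], [0.53, 0.1], [0.51, 0.16], [0.49, 0.22], [0.46, 0.28], [0.42, 0.33], [0.38, 0.38]]
```

```bash
python3 -m creep '[[[0.46,-0.27,-0.05],[0,0,0],0],[[0.49,-0.22,-0.05],[0,0,0],0],[[0.52,-0.16,0],[0,0,0],0],[[0.53,-0.09,0],[0,0,0],0]]'; python3 k.py
python3 -m creep '[[[0.54,-0.03,0],[0,0,0],0],[[0.54,0.04,0],[0,0,0],0],[[0.53,0.10,0],[0,0,0],0],[[0.51,0.16,0],[0,0,0],0]]'; python3 k.py -5.08 0.12 10
```

```text
time_s: 6.37
eef_pos: [0.4954, 0.1331, 0.2106]
tcp_rot: [1.0, -0.001, -0.0, -0.0]
contact_force: [-3.0, 2.2, 6.5]
finger_gap: 0.0145
t 6.37 th 1.679 rad 0.0451  drag 2.73 radial 2.51 fz 6.46
time_s: 6.7
eef_pos: [0.5169, 0.1303, 0.2106]
tcp_rot: [1.0, -0.001, 0.0, -0.001]
contact_force: [-1.5, 2.8, 5.8]
finger_gap: 0.0144
t 6.70 th 1.194 rad 0.0453  drag 2.46 radial 2.07 fz 5.83
[[0.49, 0.22], [0.46, 0.28], [0.42, 0.33], [0.38, 0.38], [0.33, 0.43], [0.28, 0.46], [0.22, 0.49], [0.16, 0.52], [0.1, 0.53], [0.03, 0.54]]
```

```bash
python3 -m creep '[[[0.49,0.22,0],[0,0,0],0],[[0.46,0.28,0],[0,0,0],0],[[0.42,0.33,0],[0,0,0],0],[[0.38,0.38,0],[0,0,0],0]]'; python3 k.py
python3 -m creep '[[[0.33,0.43,0],[0,0,0],0],[[0.28,0.46,0],[0,0,0],0],[[0.22,0.49,0],[0,0,0],0],[[0.16,0.52,0],[0,0,0],0]]'; python3 k.py -6.04 0.12 10
```

```text
time_s: 7.03
eef_pos: [0.5345, 0.1179, 0.2106]
tcp_rot: [1.0, -0.001, 0.0, -0.0]
contact_force: [-1.9, 2.5, 4.6]
finger_gap: 0.0146
t 7.03 th 0.716 rad 0.0453  drag 3.14 radial 0.26 fz 4.57
time_s: 7.37
eef_pos: [0.5443, 0.0987, 0.2106]
tcp_rot: [1.0, -0.001, 0.0, -0.0]
contact_force: [-1.4, 2.9, 4.7]
finger_gap: 0.0145
t 7.37 th 0.235 rad 0.0453  drag 3.12 radial -0.71 fz 4.72
[[0.1, 0.53], [0.03, 0.54], [-0.03, 0.54], [-0.09, 0.53], [-0.16, 0.52], [-0.22, 0.49], [-0.28, 0.46], [-0.33, 0.43], [-0.38, 0.38], [-0.42, 0.34]]
```

```bash
python3 -m creep '[[[0.10,0.53,0],[0,0,0],0],[[0.03,0.54,0],[0,0,0],0],[[-0.03,0.54,0],[0,0,0],0]]'; python3 k.py
python3 -m creep '[[[-0.09,0.53,0],[0,0,0],0],[[-0.16,0.52,0],[0,0,0],0],[[-0.22,0.49,0],[0,0,0],0]]'; python3 k.py -6.76 0.12 12
```

```text
time_s: 7.62
eef_pos: [0.5452, 0.0825, 0.2106]
tcp_rot: [1.0, -0.001, 0.0, -0.0]
contact_force: [-1.4, 3.8, 4.9]
finger_gap: 0.0147
t 7.62 th -0.125 rad 0.0453  drag 3.55 radial -1.85 fz 4.88
time_s: 7.87
eef_pos: [0.5403, 0.0671, 0.2106]
tcp_rot: [1.0, -0.001, 0.0, -0.0]
contact_force: [-1.3, 2.2, 6.0]
finger_gap: 0.0144
t 7.87 th -0.485 rad 0.0453  drag 1.36 radial -2.24 fz 6.01
[[-0.28, 0.46], [-0.33, 0.43], [-0.38, 0.38], [-0.42, 0.34], [-0.46, 0.28], [-0.49, 0.23], [-0.51, 0.17], [-0.53, 0.1], [-0.54, 0.04], [-0.54, -0.02], [-0.53, -0.09], [-0.52, -0.15]]
```

```bash
python3 -m creep '[[[-0.28,0.46,0],[0,0,0],0],[[-0.33,0.43,0],[0,0,0],0],[[-0.38,0.38,0],[0,0,0],0]]'; python3 k.py
python3 -m creep '[[[-0.42,0.34,0],[0,0,0],0],[[-0.46,0.28,0],[0,0,0],0],[[-0.49,0.23,0],[0,0,0],0]]'; python3 k.py
```

```text
time_s: 8.12
eef_pos: [0.5302, 0.0543, 0.2105]
tcp_rot: [1.0, -0.001, 0.0, -0.0]
contact_force: [0.1, 3.3, 4.3]
finger_gap: 0.0145
t 8.12 th -0.847 rad 0.0452  drag 2.28 radial -2.39 fz 4.25
time_s: 8.37
eef_pos: [0.5163, 0.046, 0.2105]
tcp_rot: [1.0, -0.001, 0.0, -0.0]
contact_force: [2.1, 5.9, 3.8]
finger_gap: 0.0142
t 8.37 th -1.208 rad 0.0452  drag 4.03 radial -4.78 fz 3.75
```

Drag is now 4.0 N, which may be first contact. I'll take smaller steps and take out the radial bias.

```bash
python3 -m creep '[[[-0.51,0.14,0],[0,0,0],0],[[-0.53,0.07,0],[0,0,0],0]]'; python3 k.py
python3 -m creep '[[[-0.54,0.01,0],[0,0,0],0]]'; python3 k.py
```

```text
time_s: 8.53
eef_pos: [0.506, 0.0436, 0.2106]
tcp_rot: [1.0, -0.001, 0.001, 0.0]
contact_force: [4.3, 0.7, 5.1]
finger_gap: 0.0145
t 8.53 th -1.442 rad 0.0449  drag 4.33 radial -0.13 fz 5.08
time_s: 8.62
eef_pos: [0.5007, 0.0434, 0.2106]
tcp_rot: [1.0, -0.001, 0.001, 0.0]
contact_force: [6.7, -0.6, 3.7]
finger_gap: 0.0141
t 8.62 th -1.562 rad 0.0448  drag 6.70 radial 0.69 fz 3.69
```

```bash
python3 -m creep '[[[-0.27,-0.01,0],[0,0,0],0]]'; python3 k.py
python3 -m creep '[[[-0.18,-0.01,0],[0,0,0],0]]'; python3 k.py
```

```text
time_s: 8.7
eef_pos: [0.4977, 0.0435, 0.2106]
tcp_rot: [1.0, -0.001, 0.001, 0.0]
contact_force: [6.7, -1.1, 3.3]
finger_gap: 0.0144
t 8.70 th -1.627 rad 0.0448  drag 6.71 radial 0.76 fz 3.26
time_s: 8.78
eef_pos: [0.4961, 0.0436, 0.2107]
tcp_rot: [1.0, -0.001, 0.001, 0.0]
contact_force: [7.9, -1.0, 3.1]
finger_gap: 0.0144
t 8.78 th -1.663 rad 0.0448  drag 7.97 radial 0.30 fz 3.12
```

Drag is about 5 N above free, roughly 45 N on the pad. I'll hold, then let go.

```bash
python3 -m creep '[[[0,0,0],[0,0,0],0],[[0,0,0],[0,0,0],0]]'; python3 k.py
python3 -m creep '[[[0,0,0],[0,0,0],0],[[0,0,0],[0,0,0],0],[[0,0,0],[0,0,0],0]]'; python3 k.py
python3 -m creep '[[[0,0,0],[0,0,0],5],[[0,0,0],[0,0,0],5],[[0,0,0],[0,0,0],5],[[0,0,0],[0,0,0],5],[[0,0,0],[0,0,0],5],[[0,0,0],[0,0,0],5],[[0,0,0],[0,0,0],5],[[0,0,-2.5],[0,0,0],5],[[0,0,-2.5],[0,0,0],5],[[0,0,-2],[0,0,0],5],[[0,0,0],[0,0,0],5]]'
python3 - <<'E'
from h import *
s=read_state();print(s["eef_pos"],s["contact_force"])
for c in("wrist","top"):
    m=camera_model(c);im=grab_frame(c);cv2.imwrite(f"pics/{c}2.png",im[:,:,::-1])
    for t in("knob_mid","lock_tip"):print(c,t,[(np.round(d["at"],4).tolist(),round(d["conf"],2)) for d in look_for(t,c)[:2]])
E
```

```text
time_s: 8.95
eef_pos: [0.496, 0.0436, 0.2106]
tcp_rot: [1.0, -0.001, 0.0, 0.0]
contact_force: [3.3, -2.1, 5.3]
finger_gap: 0.0142
t 8.95 th -1.665 rad 0.0448  drag 3.45 radial 1.83 fz 5.27
time_s: 9.2
eef_pos: [0.496, 0.0436, 0.2105]
tcp_rot: [1.0, -0.001, 0.0, 0.0]
contact_force: [2.6, -1.5, 6.8]
finger_gap: 0.0142
t 9.20 th -1.665 rad 0.0448  drag 2.71 radial 1.21 fz 6.79
time_s: 10.12
eef_pos: [0.4972, 0.0441, 0.284]
tcp_rot: [1.0, -0.001, 0.002, -0.0]
contact_force: [0.9, 0.0, 1.4]
finger_gap: 0.0498
[0.49717976 0.04406561 0.28396766] [0.88882408 0.00448572 1.36135436]
wrist knob_mid [([0.5132, 0.0523, 0.2163], 0.87)]
wrist lock_tip [([0.4761, -0.054, 0.1938], 0.75), ([0.3629, 0.1369, 0.0079], 0.43)]
top knob_mid []
top lock_tip [([0.4709, -0.0612, 0.1923], 0.62)]
```

View pics/wrist2.png

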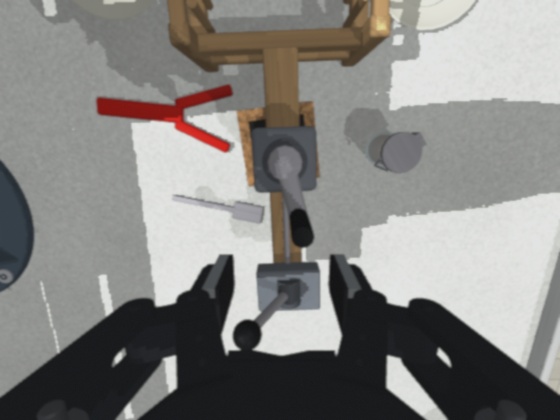

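The knob sprang back about 0.4 rad to a steady angle of about −1.22 rad, as expected after a firm load. The lever's ball at (248,334) is still on the −x side. Next I'll go beside the ball with the fingers shut.

```bash
python3 -m creep '[[[-1.93,2.53,0],[0,0,0],0],[[-1.93,2.53,0],[0,0,0],0],[[-1.93,2.53,0],[0,0,0],0],[[-1.93,2.53,0],[0,0,0],0],[[0,0,0],[0,0,0],0],[[0,0,0],[0,0,0],0],[[0,0,2.5],[0,0,0],0],[[0,0,2.5],[0,0,0],0],[[0,0,2.5],[0,0,0],0],[[0,0,1.2],[0,0,0],0],[[0,0,0],[0,0,0],0]]'
python3 -m creep '[[[1,0,0],[0,0,0],0],[[1,0,0],[0,0,0],0],[[1,0,0],[0,0,0],0],[[1,0,0],[0,0,0],0],[[1,0,0],[0,0,0],0]]'
python3 -m creep '[[[1,0,0],[0,0,0],0],[[1,0,0],[0,0,0],0],[[0.7,0,0],[0,0,0],0],[[0,0,0],[0,0,0],0]]'
```

```text
time_s: 11.33
eef_pos: [0.4174, -0.0562, 0.1905]
tcp_rot: [1.0, -0.0, -0.002, -0.0]
contact_force: [-0.7, -0.1, -0.4]
finger_gap: 0.0
time_s: 11.75
eef_pos: [0.4702, -0.0572, 0.1937]
tcp_rot: [1.0, -0.001, 0.0, 0.0]
contact_force: [-1.4, 0.0, 1.0]
finger_gap: -0.0
time_s: 12.08
eef_pos: [0.497, -0.0572, 0.1931]
tcp_rot: [1.0, -0.001, 0.0, -0.0]
contact_force: [0.3, 0.1, -0.7]
finger_gap: -0.0001
```

```bash
python3 -m creep '[[[0.5,0,0],[0,0,0],0],[[0.5,0,0],[0,0,0],0],[[0.5,0,0],[0,0,0],0]]'
python3 -m creep '[[[0.3,0,0],[0,0,0],0],[[0.2,0,0],[0,0,0],0]]'
python3 -m creep '[[[0.2,0,0],[0,0,0],0],[[0.1,0,0],[0,0,0],0]]'
```

```text
time_s: 12.33
eef_pos: [0.5108, -0.0573, 0.1933]
tcp_rot: [1.0, -0.001, -0.0, -0.0]
contact_force: [-1.3, 0.2, -1.0]
finger_gap: 0.0001
time_s: 12.5
eef_pos: [0.5159, -0.0573, 0.1933]
tcp_rot: [1.0, -0.001, -0.0, 0.0]
contact_force: [-1.0, -0.4, -0.3]
finger_gap: -0.0001
time_s: 12.67
eef_pos: [0.518, -0.0573, 0.1931]
tcp_rot: [1.0, -0.001, -0.001, -0.0]
contact_force: [-10.2, 0.6, 3.5]
finger_gap: -0.0001
```

The stop is felt at 10 N. I'll hold briefly, back off, rise clear and check.

```bash
python3 -m creep '[[[0.1,0,0],[0,0,0],0],[[0,0,0],[0,0,0],0],[[0,0,0],[0,0,0],0],[[0,0,0],[0,0,0],0]]'
python3 -m creep '[[[-2,0,0],[0,0,0],0],[[-3,0,0],[0,0,0],0],[[-3,0,0],[0,0,0],0],[[0,0,-3],[0,0,0],0],[[0,0,-3],[0,0,0],0],[[0,0,-3],[0,0,0],0],[[-3,0,-1],[0,0,0],0],[[-3,0,0],[0,0,0],0],[[0,0,0],[0,0,0],0],[[0,0,0],[0,0,0],0]]'
python3 - <<'E'
from h import *
s=read_state();print(s["time_s"],s["eef_pos"],s["contact_force"])
a=grab_frame("scene")[:,:,::-1]
for t in("knob_mid","lock_tip"):print([(np.round(d["at"],4).tolist(),round(d["conf"],2)) for d in look_for(t,"scene")[:2]])
b=grab_frame("wrist")[:,:,::-1]
for t in("knob_mid","lock_tip"):print([(np.round(d["at"],4).tolist(),round(d["conf"],2)) for d in look_for(t,"wrist")[:2]])
a=cv2.resize(a[150:290,270:410],(420,420),interpolation=2)
cv2.imwrite("pics/end.png",np.hstack([a,cv2.resize(b,None,fx=.66,fy=1)[:420]]))
E
```

```text
time_s: 13.0
eef_pos: [0.5181, -0.0573, 0.1931]
tcp_rot: [1.0, -0.001, -0.001, 0.0]
contact_force: [-10.9, -0.6, 5.0]
finger_gap: -0.0001
time_s: 13.83
eef_pos: [0.3791, -0.0571, 0.294]
tcp_rot: [1.0, -0.001, 0.001, 0.0]
contact_force: [-0.1, -0.1, -0.2]
finger_gap: -0.0001
13.8333 [ 0.37907334 -0.05708406  0.29400383] [-0.12004729 -0.06568781 -0.16274878]
[([0.5116, 0.2886, 0.0972], 0.69), ([0.519, 0.0492, 0.1996], 0.68)]
[([0.5432, -0.0496, 0.1797], 0.46)]
[([0.5084, 0.0479, 0.2106], 0.85), ([0.4357, 0.012, 0.0026], 0.17)]
[([0.5389, -0.0524, 0.1916], 0.69)]
```

View pics/end.png

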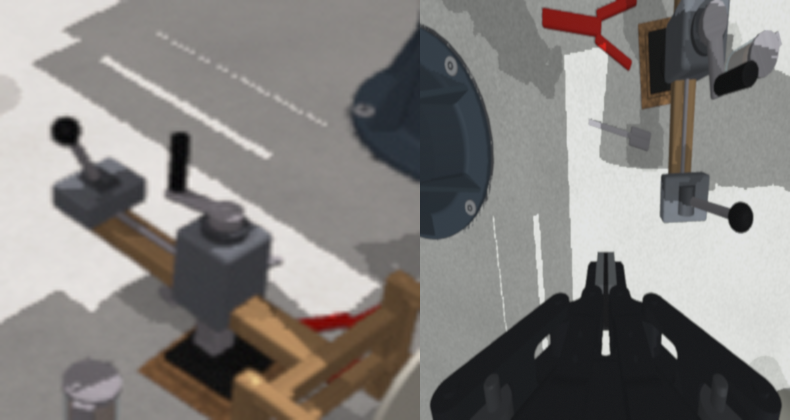

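The left panel shows the steel leg extended with its foot on the pad. The lever is thrown to the +x side, the bystanders are where they were, and the hand is clear. Handing in.

```bash
python3 -c "
from rig import *
print(job_done(), read_state()['time_s'])"
```

```text
the job is handed in; nothing more can be done
the job is handed in; nothing more can be done
```

The foot is down on the pad, the lock lever is fully over, and the job was handed in at about 14 s. No verdict was reported, and the final force on the pad was not measured directly.

- **Crank:** I turned it about 7.3 rad clockwise. Free drag was about 2.5 N, scattering between 1.4 and 3.6 N. It rose to about 8 N at the end, so roughly 5 N above free, which suggests about 45–50 N on the pad.
- **Spring-back:** When let go, the crank went back about 0.44 rad. That points to a peak nearer 60 N, so the two estimates disagree somewhat. Both are below the 90 N squash limit. About 20 N should remain, going by the task's description of the spring-back.
- **Lock lever:** I pushed it over until it met its stop at about 10 N. The ball was then seen at x ≈ 0.541 m, against 0.543 m expected.
- **Last checks:** The last picture shows the foot on the pad. The jar, jar opener and spoon look unmoved; I did not check the saucers, mug and bowl again, but the hand did not go near them. The hand was clear with no contact force. I did not recheck that the crank was still at rest after throwing the lever, beyond the knob detections agreeing to about 1 cm.

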